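# Lock the tub into the blending stand

### The job

Get the white tub ready for hand blending: with the fingertips, push it along between the rails of its stand until it is fully home against the back stop, and then flip the stand's toggle lever over past its centre so that it snaps down and its foot locks the tub. Push only, do not lift or tip the tub, flip the lever only once the tub is home, and leave all the other things where they stand.

Things in the scene. Friction and masses are not known exactly. Their poses are not given: they have to be found in the camera images.
- stand: Fixed stand, grey deck 250 (x) by 345 (y) mm, top 8 mm above the table, from x -170 to +80, y -180 to +165. Origin on the table, under the tub's middle when the tub is home; x points along the rails to the back stop, z up. Rails: inner faces y = -89 and +89, tops 26 mm above the table. Back stop: face x = +55, top 50 mm above the table. The wing at negative y carries small things.
- tub: Loose open white straight-walled tub, 110 (x) by 170 (y) by 70 mm tall, walls 4 mm, 0.25-0.5 kg, on the deck between the rails, 4 mm play each side. Origin: centre of its underside; axes as the stand's within 1 degree. Starts 50 to 90 mm short of home (at negative x of the stand), takes 2-7 N to slide, stays where left. Home: wall against the stop, origin at the stand's x = 0, 8 mm above the table.
- clamp (a joint): Toggle lever, rad. 0 = open: handle leans 40 degrees from upright, away from the tub (+y of the stand). 1.4 = locked: leans 40 degrees over the tub, its rubber foot 2-3 mm above the tub's side wall. A spring drives it to the nearer end; dead centre 0.7 (upright). Pushing the knob sideways takes 3-5 N at first, less towards the centre; past it the lever snaps over by itself.
- clamp_hinge (a point): Middle of the lever's hinge pin, at x = -30, y = +125 mm of the stand, 100 mm above the table; the pin lies along the stand's x, between two upright cheek plates (tops 111 mm above the table, 34 mm apart over their outsides). Near it on the table stand only the squeeze bottle, 100-130 mm to its +x side, and the mug, 130-160 mm to its -x side, both further out in y.
- clamp_knob (a point): Centre of the black ball knob, 26 mm across, on the end of the lever's handle (steel rod 11 mm thick), 95 mm from the hinge pin. Open: y = +186 mm of the stand, 173 mm above the table. Upright: y = +125, 195 mm high. Locked: y = +64, 173 mm high. The lever moves in the plane x = -30 mm of the stand.
- shaker: Bystander: steel spice jar, 40 mm across, 85 mm tall, on the stand's side wing. Origin at its underside.
- ramekin: Bystander: white ceramic bowl, 64 mm across, 36 mm tall, on the stand's side wing. Origin at its underside.
- squeeze: Bystander: clear squeeze bottle, 54 mm across, 165 mm tall, on the table beyond the lever. Origin at its underside.
- mug: Bystander: blue mug, 76 mm across, 90 mm tall, on the table. Origin at its underside.
- deli: Bystander: round white food pot with a lid, 110 mm across, 75 mm tall, on the table. Origin at its underside.
- spatula: Bystander: spatula lying on the table. Origin at its underside.
- timer: Bystander: orange kitchen timer standing on the table, 70 mm wide and tall. Origin at its underside.
Things that resemble listed ones, but are neither listed nor needed, are in the scene too. What is shaped like the tub but green or purple is not meant.

How it is judged:
By the outcome, as a careful person would: the job done as asked, in the order asked, and still so for the second after the job is handed in, with the robot touching nothing.
It also fails if it takes over 51 s, if anything falls off the work surface, if the arm or the gripper's body presses on something with over 40 N, if the wrist force passes 120 N, or if a joint passes its speed limit or range.

### The arm

A 6-joint arm with a two-finger parallel gripper is mounted at the origin on the work surface. World frame = base frame: x ahead of the robot, y to its left, z up, the work surface at z = 0. Lengths are in mm, angles in rad, forces in N, time in s.
With the tool pointing down it reaches from about 275 to 750 mm from the base axis. Payload 10.2 kg.
Tool frame: the origin (TCP) lies between the finger pads; the fingertips stand 17 mm ahead of it and the grasp point (between the pads) lies 2 mm behind it (tips_ahead is the distance from the TCP to the fingertips, in mm); z points along the fingers, y is the line along which they close (so a half turn about z gives the same grasp; the last joint's range is limited). The gripper opens to 85 mm and grips with 20 to 120 N. Pads are 22 mm wide; open, the fingers measure 114 mm over their backs; the gripper's body (76 mm by 85 mm) begins 54 mm behind the grasp point. The pads swing forward as they close: fully open they stand 13 mm farther back than shut.
Start: joints at [0.881, 0.313, 1.498, -0, 1.331, -0.223], TCP at [236.279, 468.832, 223.094] pointing down, gripper open.
Joint ranges: [-2.94, 2.94], [-0.97, 2.17], [0.19, 2.56], [-1.23, 4.37], [0.02, 3.11], [-2.88, 2.88]. Speed limits (rad/s): [2.39, 2.39, 3.01, 3.14, 3.14, 3.14].

### API

Orientations are given as a unit quaternion [w, x, y, z].
In Python, from rig import sense, capture, finish_job, boxes_of, tips_ahead gives the robot as it stands.
- The arm moves only by the tool drive_tool, never from a script. Its argument "commands" is text: rows parted by semicolons, each of 7 numbers parted by spaces: the shift along the world's x, y, z in units of 0.1 m (1.0 is 0.1 m), then the turn, a rotation vector about the world's x, y, z in units of pi/4 rad (1.0 is pi/4 rad), then the opening in per cent of the stroke, from 0 (shut) to 100 (fully open). A call has 1 to 20 rows; each row shifts and turns the commanded pose from where the row before left it; what a row does not reach is not made up. A row lasts 1/12 s, in which the tool goes at most 41.7 mm and 7.16 degrees, less where a joint would pass 70% of its speed; a pose out of reach is approached as far as the arm can. A call with a number of a shift or a turn outside -1 to 1 is refused whole. A call with a gripper value outside its range is refused whole. The fingers move at their own pace and stop on an object; "force" is the grip in N (left out, the last holds). Time passes only in rows, so rows that do not move let the fingers close. It gives the time, the measured TCP pose, the force, the opening and the grip force at its end, in the units of the state.
- sense(): the state, without advancing time (a new reading comes with each control period).
- capture(name): name is "scene" or "side" or "wrist"; returns a dict with "pixels" (420x560x3 uint8, blue, green, red), "fov_y" (degrees; the focal length in pixels is half the picture's height over the tangent of half this angle, whatever the lens; pixels are square), "cx", "cy" (the principal point, pixels), "position" and "attitude" of the camera in the world; the wrist camera has in their place "tool_from_camera" (4x4, takes a point from camera to tool coordinates, whose origin is the TCP and whose axes are the flange's). Camera axes: x right, y down, z forward; pixel columns grow to the right and rows downward; lengths in mm; the calibration is good to about 2 mm. The wrist camera is an equidistant fisheye: a pixel r from the principal point sees the ray r / f radians off the axis. A picture is of the moment at which its call begins: read the wrist's pose just before it. There is no depth.
- finish_job(): hands the job in; it is judged then, once.
Trained networks look in a picture, given as the dict that the camera call returned (one of the last four; its "shot" number tells which), for a name from the list of things; names that differ only in an ending like _2 or _b are one class to them, and where a whole thing is asked for, a point or a joint stands for the part that bears it (a point fixed in the world has none). Each returns a list of dicts, best first, with "confidence" (0 to 1); they miss things now and then, are a little off and sometimes report something else, mostly with a low value. They report only what shows in the picture. A call takes as long as a camera call. They do not tell look-alikes from the thing itself.
- boxes_of(picture, name): "position" ([column, row] in pixels, amid what is visible of it).
The state is a dict: "time_s": time; "joints": joint angles; "dq": joint speeds; "tau": joint torques, N m; "eef_pos": TCP position; "ee_rot": TCP orientation; "force": force on the tool from outside, world axes, zero at the start; "wrist_torque": the same for the moment, N m; "grip_width": opening from 0.0 (shut) to 1.0 (fully open); "grip_force": force on a finger pad.
Only numpy, scipy, OpenCV 4.12 (cv2) and the standard library are available. Lean on these libraries where they do the work, as an engineer would, in place of code of your own. Each camera call takes 0.05 s, during which the arm holds its last target. There are 200 camera calls.

## Working session

There is one attempt and no reset: what is moved stays moved. The work goes in short steps, Python scripts to look and compute and a tool call to move; the robot and the scene stay as the last step left them, time stands still between calls to the robot, and variables do not carry over. Pictures are saved under pics/ and viewed, at most 10 in all, crops included, and the job is handed in when it is done.

Besides the shell and the picture viewer there is one more tool, called after "Emit:" as name(argument=value, ...) on one line, values as JSON. drive_tool: Moves the arm, as the interface text tells. Shifts and turns lie within -1 to 1; 1 stands for 0.1 m of shift or pi/4 rad of turn. Its arguments: {"type":"object","properties":{"commands":{"type":"string"},"force":{"type":"number"}},"required":["commands"]}

```bash
mkdir -p pics
cat > h.py <<'E'
import numpy as np, cv2
from rig import sense, capture, finish_job, boxes_of, tips_ahead
from scipy.spatial.transform import Rotation as R
def rot(a):
    a=np.array(a,float)
    return a if a.shape==(3,3) else R.from_quat(a.ravel()[[1,2,3,0]]).as_matrix()
def cam(p): return rot(p['attitude']),np.array(p['position'],float),p['pixels'].shape[0]/2/np.tan(np.radians(p['fov_y'])/2)
def ray(p,uv):
    A,o,f=cam(p); d=A@np.array([(uv[0]-p['cx'])/f,(uv[1]-p['cy'])/f,1]); return o,d/np.linalg.norm(d)
def at_z(p,uv,z):
    o,d=ray(p,uv); return o+d*(z-o[2])/d[2]
def proj(p,X):
    A,o,f=cam(p); c=A.T@(np.array(X,float)-o); return np.array([p['cx']+f*c[0]/c[2],p['cy']+f*c[1]/c[2]])
def tri(rs):
    M=sum(np.eye(3)-np.outer(d,d) for o,d in rs); b=sum((np.eye(3)-np.outer(d,d))@o for o,d in rs)
    return np.linalg.solve(M,b)
E
python3 - <<'E'
from h import *
np.set_printoptions(precision=1,suppress=True)
print(sense()['eef_pos'],sense()['ee_rot'],tips_ahead)
P={}
for n in('scene','side'):
    p=P[n]=capture(n); cv2.imwrite(f'pics/{n}.png',p['pixels']); print(n,p['position'],p['attitude'],p['fov_y'])
    for k in('tub','clamp_knob','clamp_hinge','clamp','stand','shaker','ramekin','squeeze','mug','deli','timer','spatula'):
        b=boxes_of(p,k); print(k,[(np.round(x['position']),round(x['confidence'],2)) for x in b[:3]])
E
```

```text
[236.1 468.6 222.5] [-0.   0.2  1.  -0. ] 17.0
scene [1023.   447.6 1171.7] [-0.1  0.4  0.9 -0.3] 51.6739792931641
tub [(array([278., 136.]), 0.91), (array([258., 214.]), 0.89), (array([144., 181.]), 0.73)]
clamp_knob [(array([296., 229.]), 0.79)]
clamp_hinge [(array([254., 237.]), 0.65)]
clamp [(array([292., 231.]), 0.6)]
stand [(array([255., 239.]), 0.76)]
shaker [(array([210., 205.]), 0.6)]
ramekin [(array([228., 184.]), 0.72)]
squeeze [(array([293., 284.]), 0.79)]
mug [(array([350., 218.]), 0.92)]
deli [(array([206., 126.]), 0.79), (array([393., 323.]), 0.74)]
timer [(array([178., 146.]), 0.79), (array([393., 326.]), 0.61), (array([291., 228.]), 0.3)]
spatula [(array([394., 323.]), 0.81)]
side [-159.7 -766.5  738.4] [-0.5  0.8 -0.3  0.2] 56.87073181367597
tub [(array([278., 317.]), 0.73), (array([313., 241.]), 0.61), (array([441., 276.]), 0.59)]
clamp_knob [(array([280., 193.]), 0.58)]
clamp_hinge [(array([312., 261.]), 0.71)]
clamp [(array([280., 195.]), 0.51)]
stand [(array([316., 264.]), 0.72)]
shaker [(array([359., 244.]), 0.85)]
ramekin [(array([340., 267.]), 0.7), (array([230., 224.]), 0.42)]
squeeze [(array([288., 186.]), 0.83), (array([415., 312.]), 0.44)]
mug [(array([226., 225.]), 0.85)]
deli [(array([381., 337.]), 0.67)]
timer [(array([416., 311.]), 0.91)]
spatula [(array([210., 199.]), 0.58)]
```

View pics/scene.png

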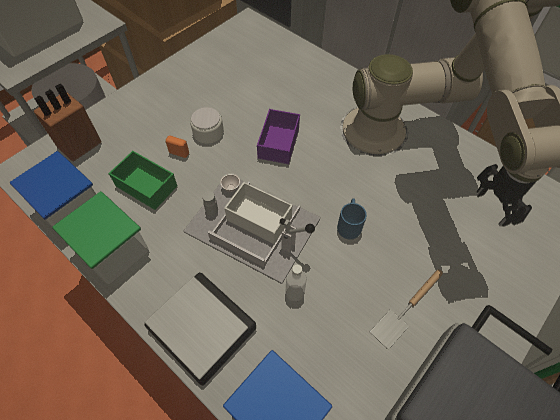

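View pics/side.png

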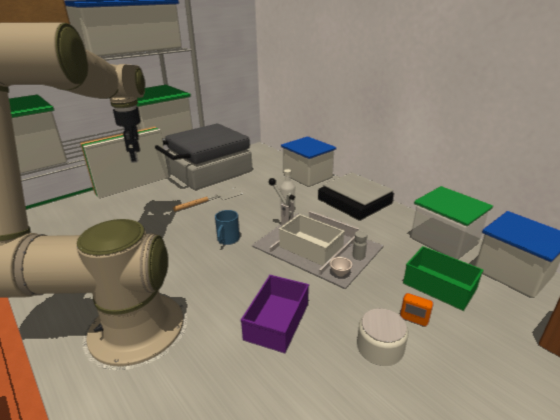

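Scene: white tub at (258,210) on grey stand, knob apparently at (310,228), mug (350,220), bottle (295,287). Side: tub (310,240), knob (272,181). I'll zoom to fit the stand.

Run:
```python
import cv2,numpy as np
a=cv2.imread('pics/scene.png')[165:315,175:335]; b=cv2.imread('pics/side.png')[160:285,240:390]
a=cv2.resize(a,(640,600),interpolation=cv2.INTER_CUBIC); b=cv2.resize(b,(720,600),interpolation=cv2.INTER_CUBIC)
cv2.imwrite('pics/a.png',a);cv2.imwrite('pics/b.png',b)
```

```text
(no output)
```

View pics/a.png

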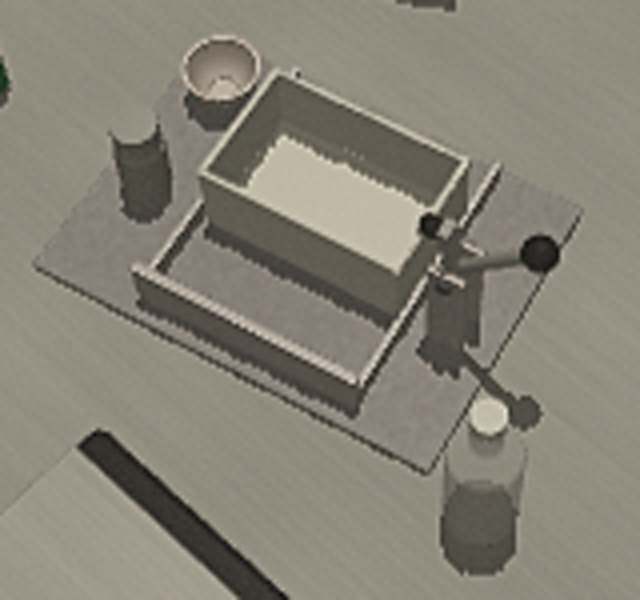

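View pics/b.png

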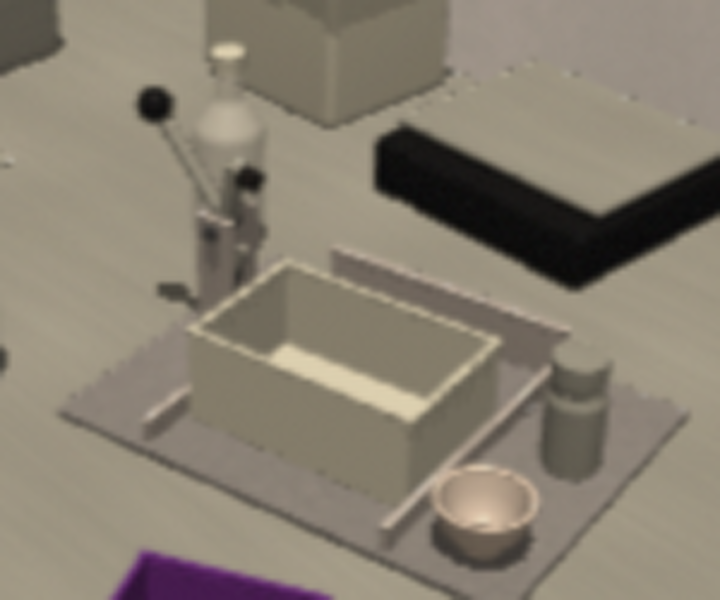

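Both crops are clear: deck corners, tub rim, and knob are visible (black dot near the tub is the foot). Fitting now.

```bash
cat > fit.py <<'E'
from h import *
from scipy.optimize import least_squares
np.set_printoptions(precision=1,suppress=True)
P={n:capture(n) for n in('scene','side')}
S=lambda u,v:('scene',(175+u/4-.4,165+v/4-.4)); D=lambda u,v:('side',(240+u/4.8-.4,160+v/4.8-.4))
st=[((80,165,8),S(428,470)),((80,-180,8),S(37,264)),((-170,165,8),S(581,210)),((-170,165,8),D(62,413)),((80,-180,8),D(688,415)),((-30,186,173),S(540,254)),((-30,186,173),D(155,104))]
tb=[((55,-85,78),S(203,173)),((-55,-85,78),S(277,75)),((-55,85,78),S(467,160)),((-55,85,78),D(192,327)),((-55,-85,78),D(415,418)),((55,-85,78),D(497,342)),((55,85,78),D(290,263))]
def W(q,L): c,s=np.cos(q[2]),np.sin(q[2]); return np.array([q[0]+c*L[0]-s*L[1],q[1]+s*L[0]+c*L[1],L[2]])
if __name__=='__main__':
    for name,T in(('stand',st),('tub',tb)):
        f=lambda q:np.concatenate([proj(P[m],W(q,L))-uv for L,(m,uv) in T])
        w=[np.append(at_z(P['scene'],T[0][1][1],T[0][0][2])[:2],y) for y in np.arange(-3,3.2,.5)]
        r=min((least_squares(f,q,loss='soft_l1') for q in w),key=lambda r:r.cost)
        print(name,r.x,np.degrees(r.x[2]),r.fun.reshape(-1,2).tolist() if 0 else np.round(r.fun.reshape(-1,2),1).tolist()); q=r.x
        if name=='stand': Q=q
    k=tri([ray(P['scene'],S(540,254)[1]),ray(P['side'],D(155,104)[1])]); print('knob tri',k,'fit',W(Q,(-30,186,173)))
    c,s=np.cos(Q[2]),np.sin(Q[2]); d=q[:2]-Q[:2]; print('tub in stand',c*d[0]+s*d[1],-s*d[0]+c*d[1])
    t=[ray(P[m],uv) for m,uv in((tb[0][1]),(tb[5][1]))]; print('rim tri',tri(t))
    t=[ray(P[m],uv) for m,uv in((tb[1][1]),(tb[4][1]))]; print('rim tri',tri(t))
    print('ux',c,s,'squeeze',at_z(P['scene'],(295,303),0),'mug',at_z(P['scene'],(351,220),45))
    for n,L in dict(pre=(-150,0,0),pushed=(-55,0,0),hinge=(-30,125,100),kup=(-30,125,195),klock=(-30,64,173)).items(): print(n,W(Q,L))
E
python3 fit.py; python3 -c "
from h import *;s=sense();print(s['time_s'],rot(s['ee_rot']))"
```

```text
stand [620.1 -33.7   0.2] 12.703212378794362 [[-0.2, 0.3], [-1.5, -0.5], [0.4, -0.7], [-1.5, -1.7], [0.2, -1.6], [-0.2, -0.4], [-0.2, -0.4]]
tub [551.9 -49.1  12.8] 732.266027351367 [[-2.0, -0.1], [-0.7, -2.0], [0.2, 0.0], [-0.8, -0.3], [-1.0, 0.0], [1.0, -1.0], [-0.7, -1.4]]
knob tri [550.2 141.5 171.4] fit [549.9 141.1 173. ]
tub in stand -69.89229264791203 0.002420498470508292
rim tri [ 619.8 -118.3   75. ]
rim tri [ 520.1 -140.8   74.5]
ux 0.9755222163862899 0.21990089889943756 squeeze [679.6 211.3   0. ] mug [385.1 178.   45. ]
pre [473.8 -66.7   0. ]
pushed [566.4 -45.8   0. ]
hinge [563.3  81.6 100. ]
kup [563.3  81.6 195. ]
klock [576.8  22.1 173. ]
1.4 [[-8.93007845e-01  4.50041095e-01  2.90581041e-05]
 [ 4.50041096e-01  8.93007845e-01  1.48472175e-05]
 [-1.92672569e-05  2.63360228e-05 -9.99999999e-01]]
```

Emit:
drive_tool(commands="0.135 -0.3375 0 0 0 0.11 0;0.135 -0.3375 0 0 0 0.11 0;0.135 -0.3375 0 0 0 0.11 0;0.135 -0.3375 0 0 0 0.11 0;0.135 -0.3375 0 0 0 0.11 0;0.135 -0.3375 0 0 0 0.11 0;0.135 -0.3375 0 0 0 0.11 0;0.135 -0.3375 0 0 0 0.11 0;0.135 -0.3375 0 0 0 0 0;0.135 -0.3375 0 0 0 0 0;0.135 -0.3375 0 0 0 0 0;0.135 -0.3375 0 0 0 0 0;0.135 -0.3375 0 0 0 0 0;0.135 -0.3375 0 0 0 0 0;0.135 -0.3375 0 0 0 0 0;0.135 -0.3375 0 0 0 0 0;0 0 0 0 0 0 0;0 0 0 0 0 0 0", force=40)

```text
time_s: 2.9
eef_pos: [452.4, -72.4, 222.7]
ee_rot: [-0.0, -0.111, 0.994, 0.0]
force: [0.2, 0.9, 0.3]
grip_width: -0.001
grip_force: 0.0
```

Run:
```python
from fit import *
s=sense(); T=rot(s['ee_rot']); p=np.array(s['eef_pos']); print(s['time_s'],p,s['joints'],s['grip_width'],s['force'],tips_ahead)
print('yaw of y',np.degrees(np.arctan2(T[1,1],T[0,1])))
a=P['scene'];b=P['side']
print('purple near corner z80',at_z(b,(240+150/4.8,160+552/4.8),70),at_z(a,(262,152),70),at_z(a,(289,160),70))
print('tip px',proj(b,p-[0,0,17]),proj(a,p-[0,0,17]))
cv2.imwrite('pics/c.png',np.hstack([cv2.resize(b['pixels'][100:300,180:380],(600,600),interpolation=cv2.INTER_CUBIC)]))
```

```text
3.0 [452.  -70.6 223. ] [-0.4  0.2  1.7  0.   1.3 -2.2] -0.0018573538278709872 [0.6 0.3 1. ] 17.0
yaw of y 102.86487718412312
purple near corner z80 [ 326.1 -132.5   70. ] [ 387.8 -184.7   70. ] [353.6 -98.   70. ]
tip px [291.7 206. ] [274.7 155.8]
```

View pics/c.png

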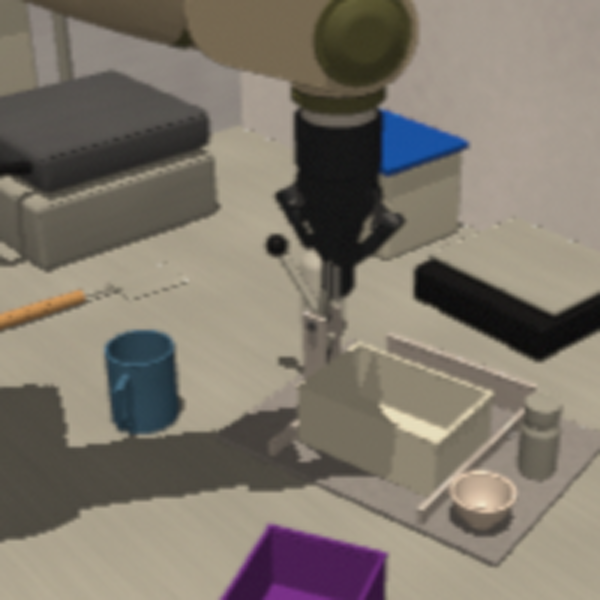

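Only the gripper hides parts of the lever; its fingertips show at (330,320) of the crop, as predicted with tips 17 mm ahead. Descend behind the tub.

Emit:
drive_tool(commands="0 0 -0.31 0 0 0 0;0 0 -0.31 0 0 0 0;0 0 -0.31 0 0 0 0;0 0 -0.31 0 0 0 0;0 0 -0.31 0 0 0 0;0 0 -0.32 0 0 0 0;0 0 0 0 0 0 0;0 0 0 0 0 0 0")

```text
time_s: 3.67
eef_pos: [451.8, -70.1, 36.2]
ee_rot: [-0.001, -0.113, 0.994, 0.001]
force: [0.3, 0.3, 0.9]
grip_width: 0.0
grip_force: 0.0
```

Emit:
drive_tool(commands="0.098 0.022 0 0 0 0 0;0.098 0.022 0 0 0 0 0;0.049 0.011 0 0 0 0 0;0.049 0.011 0 0 0 0 0;0.049 0.011 0 0 0 0 0;0.049 0.011 0 0 0 0 0;0.049 0.011 0 0 0 0 0;0.049 0.011 0 0 0 0 0;0 0 0 0 0 0 0")

```text
time_s: 4.42
eef_pos: [502.2, -60.0, 36.1]
ee_rot: [0.0, -0.112, 0.994, -0.0]
force: [0.2, 0.6, 0.9]
grip_width: -0.003
grip_force: 0.0
```

Run:
```python
from fit import *
cv2.imwrite('pics/d.png',np.hstack([cv2.resize(P['side']['pixels'][180:305,250:380],(416,400),interpolation=cv2.INTER_CUBIC),cv2.resize(P['scene']['pixels'][165:285,200:315],(383,400),interpolation=cv2.INTER_CUBIC)]))
```

```text
(no output)
```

View pics/d.png

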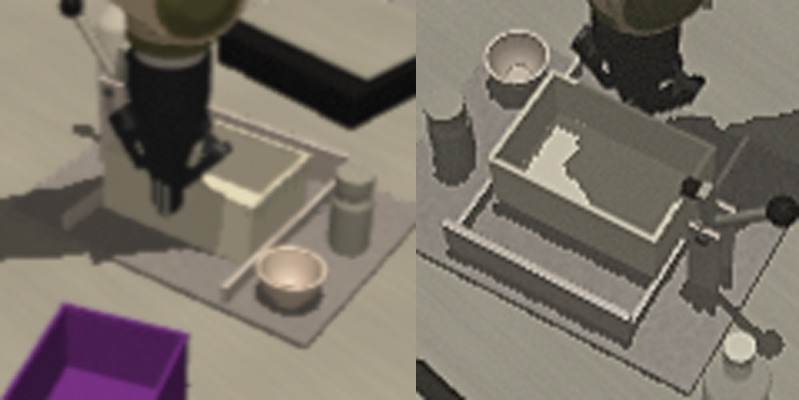

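The tub moved about 15 mm (rim corner shifted by (-3.5,+4) px), square in the rails, with the lever still open. Continue.

Emit:
drive_tool(commands="0.045 0.01 0 0 0 0 0;0.045 0.01 0 0 0 0 0;0.045 0.01 0 0 0 0 0;0.045 0.01 0 0 0 0 0;0.045 0.01 0 0 0 0 0;0.045 0.01 0 0 0 0 0;0.045 0.01 0 0 0 0 0;0.045 0.01 0 0 0 0 0;0.045 0.01 0 0 0 0 0;0.045 0.01 0 0 0 0 0;0.03 0.007 0 0 0 0 0")

```text
time_s: 5.43
eef_pos: [549.8, -49.4, 36.1]
ee_rot: [0.0, -0.112, 0.994, -0.0]
force: [-1.4, -0.6, -0.8]
grip_width: -0.001
grip_force: 0.8
```

Emit:
drive_tool(commands="0.02 0.0045 0 0 0 0 0;0.02 0.0045 0 0 0 0 0")

```text
time_s: 5.6
eef_pos: [553.4, -48.5, 36.1]
ee_rot: [-0.0, -0.112, 0.994, -0.0]
force: [-1.8, -0.5, -1.1]
grip_width: -0.002
grip_force: 0.9
```

Moving with ~2 N; feel for the stop.

Emit:
drive_tool(commands="0.02 0.0045 0 0 0 0 0;0.01 0.002 0 0 0 0 0")

```text
time_s: 5.77
eef_pos: [556.5, -47.9, 36.1]
ee_rot: [0.0, -0.112, 0.994, 0.0]
force: [-4.7, 1.3, 1.4]
grip_width: -0.0
grip_force: 2.2
```

Emit:
drive_tool(commands="0.01 0.002 0 0 0 0 0;0.01 0.002 0 0 0 0 0")

```text
time_s: 5.93
eef_pos: [556.4, -47.6, 36.1]
ee_rot: [-0.003, -0.112, 0.994, 0.0]
force: [-17.6, -4.4, 11.9]
grip_width: -0.003
grip_force: 9.5
```

Home: force jumped to 18 N at the predicted stop position. Back off, rise and check.

Emit:
drive_tool(commands="0 0 0 0 0 0 0;-0.1 -0.022 0 0 0 0 0;-0.15 -0.034 0 0 0 0 0;-0.15 -0.034 0 0 0 0 0;0 0 0.35 0 0 0 0;0 0 0.35 0 0 0 0;0 0 0.35 0 0 0 0;0 0 0.35 0 0 0 0;0 0 0.35 0 0 0 0;0 0 0.35 0 0 0 0;0 0 0.15 0 0 0 0;-0.3 0 0 0 0 0 0;-0.3 0 0 0 0 0 0;0 0 0 0 0 0 0")

```text
time_s: 7.1
eef_pos: [455.2, -56.0, 261.5]
ee_rot: [-0.0, -0.112, 0.994, -0.0]
force: [-0.3, 1.2, 0.5]
grip_width: 0.002
grip_force: 0.0
```

Run:
```python
from fit import *
print(sense()['eef_pos'],sense()['force'])
a=cv2.resize(P['side']['pixels'][170:285,250:380],None,fx=4,fy=4,interpolation=cv2.INTER_CUBIC)[:,:]
b=cv2.resize(P['scene']['pixels'][180:295,195:265],None,fx=4,fy=4,interpolation=cv2.INTER_CUBIC)
Q=(620.1,-33.7,np.radians(12.75))
cv2.imwrite('pics/e.png',np.hstack([a,b]))
for L in((55,-85,78),(55,85,78),(-55,-85,78),(-55,85,78)):
    print(L,(proj(P['side'],W(Q,L))-[250,170]+.4)*4,(proj(P['scene'],W(Q,L))-[195,180]+.4)*4+[520,0])
```

```text
[458.3 -56.6 261.8] [-0.3  0.4 -0.3]
(55, -85, 78) [421.2 201.9] [581.7 185.5]
(55, 85, 78) [244.6 139.9] [785.5 289.9]
(-55, -85, 78) [351.9 264.2] [664.2  73.9]
(-55, 85, 78) [169.4 194.1] [862.2 170.1]
```

View pics/e.png

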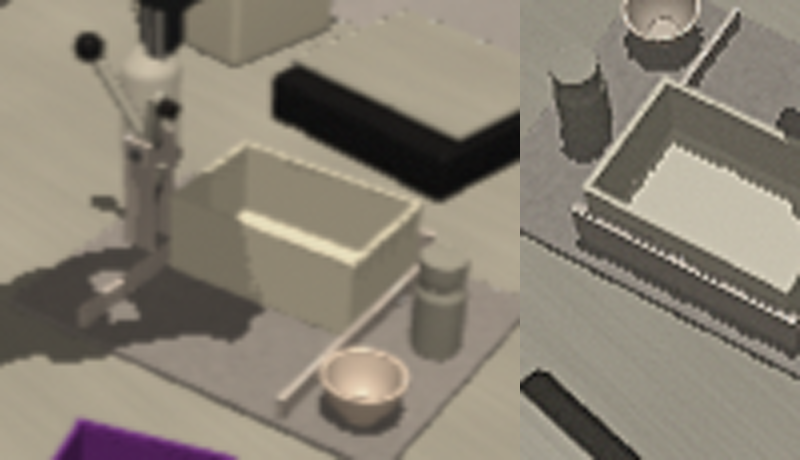

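Tub rim corners at (421,202), (350,262) and (585,188) match the home prediction; the tub sits against the stop, lever still open (knob (88,45)). Now to the far side of the knob.

Emit:
drive_tool(commands="0.102 0.313 0 0 0 0 0;0.102 0.313 0 0 0 0 0;0.102 0.313 0 0 0 0 0;0.102 0.313 0 0 0 0 0;0.102 0.313 0 0 0 0 0;0.102 0.313 0 0 0 0 0;0.102 0.313 0 0 0 0 0;0.102 0.313 0 0 0 0 0;0 0 0 0 0 0 0;0 0 0 0 0 0 0")

```text
time_s: 8.03
eef_pos: [540.5, 195.4, 260.3]
ee_rot: [-0.0, -0.113, 0.994, 0.0]
force: [0.4, -0.1, 0.4]
grip_width: -0.001
grip_force: 0.0
```

Emit:
drive_tool(commands="0 0 -0.3 0 0 0 0;0 0 -0.3 0 0 0 0;0 0 -0.22 0 0 0 0;0 0 0 0 0 0 0;0 0 0 0 0 0 0")

```text
time_s: 8.45
eef_pos: [540.1, 193.1, 179.2]
ee_rot: [-0.0, -0.111, 0.994, -0.0]
force: [0.2, 1.2, -0.1]
grip_width: -0.0
grip_force: 0.0
```

Run:
```python
from fit import *
s=sense();p=np.array(s['eef_pos']);Q=(620.1,-33.7,np.radians(12.75));d=p-[Q[0],Q[1],0];c,n=np.cos(Q[2]),np.sin(Q[2])
print(p,'stand',c*d[0]+n*d[1],-n*d[0]+c*d[1],s['force'])
```

```text
[540.9 193.5 181.1] stand -27.07925997877711 239.1106465270189 [-0.2  1.2  0.5]
```

Emit:
drive_tool(commands="-0.03 -0.006 0 0 0 0 0;0.013 -0.0585 0 0 0 0 0;0.013 -0.0585 0 0 0 0 0;0.013 -0.0585 0 0 0 0 0;0.013 -0.0585 0 0 0 0 0;0.013 -0.0585 0 0 0 0 0;0.013 -0.0585 0 0 0 0 0;0.013 -0.0585 0 0 0 0 0;0.013 -0.0585 0 0 0 0 0")

```text
time_s: 9.3
eef_pos: [547.4, 145.8, 179.1]
ee_rot: [-0.0, -0.112, 0.994, 0.0]
force: [-0.3, -0.8, -0.4]
grip_width: 0.002
grip_force: 0.0
```

Emit:
drive_tool(commands="0.013 -0.0585 0 0 0 0 0;0.013 -0.0585 0 0 0 0 0;0.013 -0.0585 0 0 0 0 0;0.013 -0.0585 0 0 0 0 0")

```text
time_s: 9.63
eef_pos: [552.6, 122.5, 179.1]
ee_rot: [-0.0, -0.112, 0.994, -0.0]
force: [-0.5, -0.1, -0.2]
grip_width: -0.004
grip_force: 0.0
```

Run:
```python
from fit import *
a=cv2.resize(P['side']['pixels'][150:260,240:340],(440,484),interpolation=cv2.INTER_CUBIC)
b=cv2.resize(P['scene']['pixels'][180:290,250:330],(352,484),interpolation=cv2.INTER_CUBIC)
cv2.imwrite('pics/f.png',np.hstack([a,b]))
```

```text
(no output)
```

View pics/f.png

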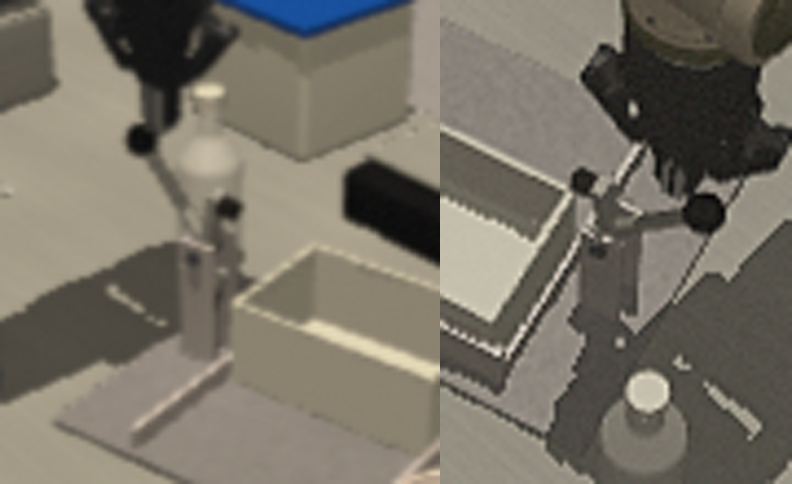

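Run:
```python
from fit import *
s=sense();p=np.array(s['eef_pos']);print(p,s['ee_rot'],s['grip_width'],s['force'])
for z in(17,0,-17):
    print(z,'d tip',(proj(P['side'],np.array([502.2,-60,36.1-z]))-[250,180])*3.2,'now side',(proj(P['side'],p-[0,0,z])-[240,150])*4.4,'scene',(proj(P['scene'],p-[0,0,z])-[250,180])*4.4+[440,0])
k=W((620.1,-33.7,np.radians(12.75)),(-30,186,173))
print(k,(proj(P['side'],k)-[240,150])*4.4,(proj(P['scene'],k)-[250,180])*4.4+[440,0])
for z in(17,5): print(at_z(P['side'],(276,178.4),p[2]-z),at_z(P['scene'],(250+(685-440)/4.4,180+193/4.4),p[2]-z))
```

```text
[552.5 123.  179.1] [-0.  -0.1  1.   0. ] -0.00013445456132961324 [0.3 0.1 0.6]
17 d tip [165.  230.1] now side [157.8 156. ] scene [674.5 203.8]
0 d tip [165.3 215.8] now side [157.4 135.6] scene [676.  189.9]
-17 d tip [165.5 201.2] now side [157.  114.8] scene [677.6 175.6]
[549.8 141.1 173. ] [139.5 135.9] [701.5 209.6]
[586.5 163.9 162.1] [542.4 122.9 162.1]
[570.9 144.6 174.1] [548.1 126.8 174.1]
```

The fingers seem to end ~20 mm higher than nominal and passed over the knob, which remains at (140,138), lever still open. Go back over and come in lower, rising with the knob.

Emit:
drive_tool(commands="0 0 0.35 0 0 0 0;0 0 0.35 0 0 0 0;-0.054 0.24 0 0 0 0 0;-0.054 0.24 0 0 0 0 0;-0.054 0.24 0 0 0 0 0;0 0 0 0 0 0 0;0 0 -0.34 0 0 0 0;0 0 -0.34 0 0 0 0;0 0 -0.29 0 0 0 0;0 0 0 0 0 0 0;0 0 0 0 0 0 0")

```text
time_s: 10.75
eef_pos: [536.1, 194.9, 152.0]
ee_rot: [-0.001, -0.112, 0.994, -0.0]
force: [0.6, -0.9, 1.1]
grip_width: -0.001
grip_force: 0.0
```

Emit:
drive_tool(commands="0.013 -0.0585 0 0 0 0 0;0.013 -0.0585 0 0 0 0 0;0.013 -0.0585 0 0 0 0 0;0.013 -0.0585 0 0 0 0 0;0.013 -0.0585 0 0 0 0 0")

```text
time_s: 11.17
eef_pos: [543.2, 165.7, 153.1]
ee_rot: [0.001, -0.112, 0.994, 0.001]
force: [-5.5, 20.9, 17.1]
grip_width: -0.002
grip_force: 11.5
```

Emit:
drive_tool(commands="0.009 -0.039 0.01 0 0 0 0;0.009 -0.039 0.01 0 0 0 0;0.009 -0.039 0.01 0 0 0 0")

```text
time_s: 11.42
eef_pos: [545.3, 158.5, 159.1]
ee_rot: [0.002, -0.112, 0.994, 0.005]
force: [-15.9, 29.6, 34.0]
grip_width: -0.002
grip_force: 16.7
```

Run:
```python
from fit import *
s=sense();p=np.array(s['eef_pos']);print(p,s['force'],s['wrist_torque'],s['grip_width'])
a=cv2.resize(P['side']['pixels'][125:215,245:325],(534,600),interpolation=cv2.INTER_NEAREST)
b=cv2.resize(P['scene']['pixels'][180:260,290:330],(266,534),interpolation=cv2.INTER_NEAREST)
c=np.zeros((600,800,3),np.uint8);c[:,:534]=a;c[:534,534:]=b
for z in (17,0,-17): print(z,(proj(P['side'],p-[0,0,z])-[245,125])*6.67,(proj(P['scene'],p-[0,0,z])-[290,180])*6.67+[534,0])
cv2.imwrite('pics/g.png',cv2.convertScaleAbs(c,alpha=1.5,beta=20))
```

```text
[546.  156.3 158.1] [-3.6 12.9 12.3] [2.  0.5 0. ] 0.0030751282733783667
17 [155.  421.8] [693.3 372.4]
0 [154.  391.5] [696.5 352.3]
-17 [153.  360.9] [699.8 331.6]
```

View pics/g.png

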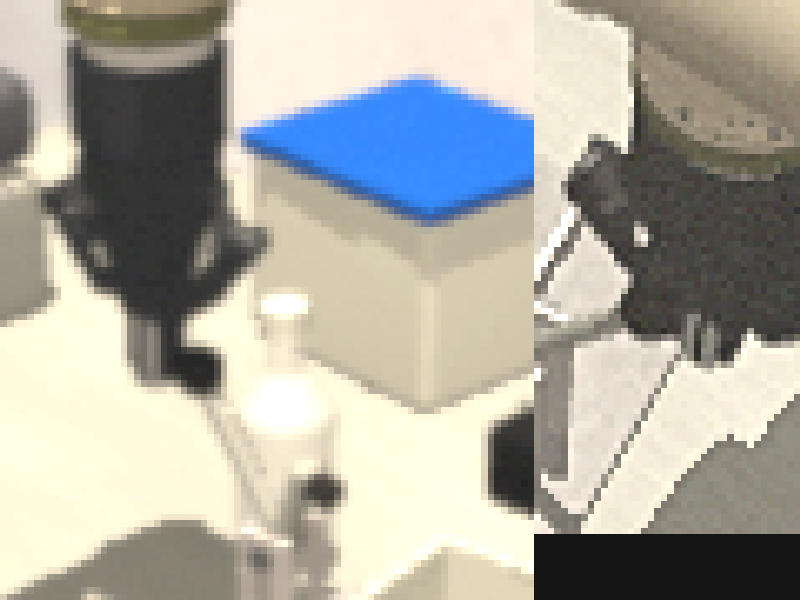

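The fingertips (150,385) bear on the knob's outer side (195,370), which has moved ~7 mm; pad friction is resisting its rise. Follow the arc upward more steeply.

Emit:
drive_tool(commands="0 0 0.04 0 0 0 0;0.009 -0.04 0.025 0 0 0 0;0.009 -0.04 0.025 0 0 0 0;0.0095 -0.043 0.02 0 0 0 0;0.0095 -0.043 0.02 0 0 0 0")

```text
time_s: 11.93
eef_pos: [549.6, 138.0, 169.5]
ee_rot: [0.001, -0.112, 0.994, 0.001]
force: [-0.5, 5.6, 4.2]
grip_width: -0.003
grip_force: 2.5
```

Emit:
drive_tool(commands="0.01 -0.045 0.016 0 0 0 0;0.01 -0.045 0.016 0 0 0 0;0.01 -0.047 0.012 0 0 0 0;0.01 -0.047 0.012 0 0 0 0")

```text
time_s: 12.27
eef_pos: [553.3, 118.4, 173.8]
ee_rot: [-0.0, -0.112, 0.994, -0.0]
force: [-1.1, 1.8, -0.2]
grip_width: 0.002
grip_force: 0.7
```

Emit:
drive_tool(commands="0.011 -0.048 0.006 0 0 0 0;0.011 -0.048 0.006 0 0 0 0;0.011 -0.048 0 0 0 0 0;0.011 -0.048 0 0 0 0 0;0.011 -0.048 0 0 0 0 0;0.011 -0.048 0 0 0 0 0;0 0 0 0 0 0 0;0 0 0 0 0 0 0;0 0 0 0 0 0 0")

```text
time_s: 13.02
eef_pos: [559.7, 90.4, 174.8]
ee_rot: [-0.0, -0.112, 0.994, 0.0]
force: [-1.1, 0.9, 0.9]
grip_width: -0.004
grip_force: 0.0
```

Run:
```python
from fit import *
s=sense();print(s['eef_pos'],s['force'])
Q=(620.1,-33.7,np.radians(12.75))
for n in P:
    print(n,[(np.round(x['position']),round(x['confidence'],2)) for x in boxes_of(P[n],'clamp_knob')[:2]],'open',proj(P[n],W(Q,(-30,186,173))),'up',proj(P[n],W(Q,(-30,125,195))),'locked',proj(P[n],W(Q,(-30,64,173))))
```

```text
[559.7  90.6 174.9] [0.1 0.3 0.4]
scene [(array([277., 222.]), 0.64)] open [309.4 227.6] up [289.3 213.6] locked [269.2 208.3]
side [(array([297., 201.]), 0.49), (array([361., 244.]), 0.38)] open [271.7 180.9] up [286.5 179.7] locked [302.1 191. ]
```

Looks locked. Retreat outward, up and clear, then check.

Emit:
drive_tool(commands="-0.033 0.146 0 0 0 0 0;-0.055 0.244 0 0 0 0 0;-0.055 0.244 0 0 0 0 0;0 0 0.35 0 0 0 0;0 0 0.35 0 0 0 0;-0.25 0.25 0.1 0 0 0 0;-0.25 0.25 0.1 0 0 0 0;-0.25 0.25 0 0 0 0 0;-0.25 0.25 0 0 0 0 0;0 0 0 0 0 0 0;0 0 0 0 0 0 0")

```text
time_s: 14.13
eef_pos: [444.6, 254.8, 265.3]
ee_rot: [0.0, -0.113, 0.994, 0.0]
force: [-0.4, -1.1, -0.8]
grip_width: -0.004
grip_force: 0.0
```

Run:
```python
from fit import *
s=sense();print(s['eef_pos'],s['force'],s['time_s'])
a=cv2.resize(P['side']['pixels'][150:275,240:390],(432,360),interpolation=cv2.INTER_CUBIC)
b=cv2.resize(P['scene']['pixels'][165:315,180:330],(360,360),interpolation=cv2.INTER_CUBIC)
Q=(620.1,-33.7,np.radians(12.75))
for L in((55,-85,78),(-55,-85,78),(-55,85,78),(-30,64,173)): print(L,(proj(P['side'],W(Q,L))-[240,150])*2.88,(proj(P['scene'],W(Q,L))-[180,165])*2.4+[432,0])
cv2.imwrite('pics/i.png',np.hstack([a,b]))
for k in('shaker','ramekin','squeeze','mug','deli','timer','spatula'): print(k,[np.round(boxes_of(P[n],k)[0]['position']) if boxes_of(P[n],k) else 0 for n in P])
```

```text
[445.8 253.5 264.9] [ 0.6  0.9 -0.1] 14.2333
(55, -85, 78) [330.9 201.8] [504.1 146.3]
(-55, -85, 78) [281.  246.7] [553.6  79.4]
(-55, 85, 78) [149.6 196.2] [672.3 137.1]
(-30, 64, 173) [179.  118.2] [646.1 104. ]
shaker [array([210., 202.]), array([359., 248.])]
ramekin [array([229., 185.]), array([341., 267.])]
squeeze [array([293., 284.]), array([289., 189.])]
mug [array([352., 217.]), array([228., 224.])]
deli [array([205., 125.]), array([382., 336.])]
timer [array([176., 148.]), array([417., 309.])]
spatula [array([393., 325.]), 0]
```

View pics/i.png

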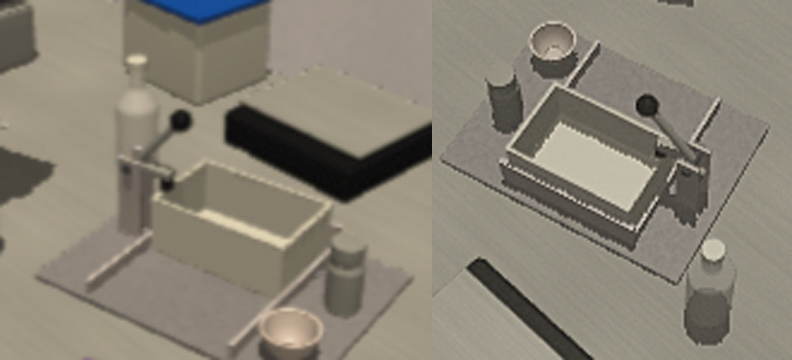

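The knob is at (180,120) and (648,105), matching the locked position. The foot is over the tub wall, the tub is at the stop and the bystanders have not moved.

```bash
python3 -c "
from rig import finish_job;print(finish_job())"
```

```text
the job is handed in; nothing more can be done
None
```

The tub is home against the back stop, the lever is locked over its side wall, the other things look unmoved in the pictures, and the job was handed in at about 14 s; the first pass at the knob missed and the second briefly jammed at about 30 N sideways before the lever snapped over.

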